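# Hook the lid onto the sorting tray and lock its catch

## Task

Take the plywood lid off the table easel and put it on the sorting tray, which may sit a little to the left or right in its stand: hook the lid's cleat-free edge under the keeper on the stand's near side, then lay it down flush on the tray's rim with its cleats inside the walls. With the lid fully down, turn the steel catch over it to its stop to lock it; then let go, leaving everything else on the table where it is.

Things in the scene. Friction and masses are not known exactly. Their poses are not given: they have to be found in the camera images.
- stand: Wooden stand fixed to the table: base board 170 mm wide, keeper on its near (-x) side, block with the turn catch on its far (+x) side, and between them the open tray. Origin: underside, midway under the tray's length; x points from the near side to the far side, z up.
- rim (a point): Midpoint of the stand at the height of the tray's rim (60 mm above the table), axes as the stand. The tray: plywood, outside 150 (x) x 130 (y) mm, walls 8 mm, inside 134 x 114 mm, jar lids in it up to 34 mm above the table. Along x it is centred here, along y it is stuck anywhere up to 12 mm to either side, square to the stand: not reported, to be felt or seen.
- keeper_lip (a point): Middle of the keeper lip's lower inner edge: 63 mm to -x of the stand's midpoint, 16 mm above the rim; axes as the stand. The lip is 150 mm wide, 8 mm thick, 12.5 mm deep, carried by an upright board just outside the tray's near wall (inner face at x = -75.5 mm, 10 mm thick): between rim and lip is a slot 16 mm high, closed at the back.
- lid: The tray's lid: plywood plate 149 (x: -74 to +75) x 130 (y) x 8 mm, a grip strip on top, cleats below. Origin: middle of the plate's underside; z points out of the grip face. It starts leaning on the easel at 30 degrees, cleats down, its -x edge (without cleat, the one that goes under the keeper) low against the ledge. 0.17 to 0.38 kg.
- lid_grip (a point): Middle of the lid's wooden grip strip, 26 mm above the lid's origin, axes as the lid. The strip is 14 mm thick (x), 90 mm long (y) and 36 mm tall (8 to 44 mm above the lid's origin).
- lid_cleat (a point): Middle of the lower outer edge of the lid's far cleat: 65 mm to +x of and 10 mm below the lid's origin. The cleats are 8 mm thick and 10 mm deep: the far one, and two side ones with outer faces at y = +-55 mm from x = -48 to +57 mm. They go inside the tray's walls with 2 mm to spare on each side.
- easel: Wooden table easel fixed to the table, 170 mm wide; its 30 degree slope rises along its x axis, away from the robot, up to 112 mm above the table, with a ledge along the lower edge that stands 26 mm out of the slope. Origin: centre of its underside, z up.
- catch (a joint): Turn catch of the stand, about a vertical axis: 0 rad = locked (end stop), the steel bar points to the stand's -x, over the lid; 1.57 rad = open, the bar points to the stand's -y. Starts open, at 1.5 to 2.0. Stays where it is left.
- catch_pivot (a point): On the catch's axis, 89 mm to +x of the stand's midpoint, 78 mm above the table (top of the catch's bar). The bar is 14 mm wide, 8 mm thick, reaches 57 mm from the axis; its underside is 10 mm above the rim, 2 mm above the seated lid.
- catch_tab (a point): Middle of the upright thumb tab on the catch's bar, 94 mm above the table: a steel plate 12 mm thick, 30 mm long (along the bar, 20 to 50 mm from the axis), standing 26 mm above the bar (78 to 104 mm above the table). Its x axis lies along the bar, from tab to pivot.
- jar_lid_a: gold tin jar lid, disc 72 mm across, 11 mm thick, lying between the stand and the easel. Bystander, leave it alone; origin at the centre of its underside.
- jar_lid_b: gold tin jar lid like the other, 72 mm across, beyond the stand and easel. Bystander, leave it alone; origin at the centre of its underside.
- glue: white glue bottle, 54 mm across, 130 mm tall, standing. Bystander, leave it alone; origin at the centre of its underside.
- brush_pot: white ceramic brush pot, 80 mm across, 100 mm tall, standing. Bystander, leave it alone; origin at the centre of its underside.
- tape: roll of clear tape lying flat, 90 mm across, 24 mm high. Bystander, leave it alone; origin at the centre of its underside.
- brush: paint brush lying flat. Bystander, leave it alone.
- offcut: loose plywood offcut 110 x 70 x 9 mm lying flat. Bystander, leave it alone; origin at the centre of its underside.
Not all that is in view belongs to the job. What is shaped like the lid but black or purple is not meant.

How it is judged:
By the outcome, as a careful person would: the job done as asked, in the order asked, and still so for the second after the job is handed in, with the robot touching nothing.
It also fails if it takes over 72 s, if anything falls off the work surface, if the arm or the gripper's body presses on something with over 40 N, if the wrist force passes 120 N, or if a joint passes its speed limit or range.

## Robot

A 6-joint arm with a two-finger parallel gripper is mounted at the origin on the work surface. World frame = base frame: x ahead of the robot, y to its left, z up, the work surface at z = 0. Lengths are in m, angles in rad, forces in N, time in s.
With the tool pointing down it reaches from about 0.225 to 0.875 m from the base axis. Payload 3.4 kg.
Tool frame: the origin (TCP) lies at the very end of the fingers, on their centre line; the grasp point (between the pads) lies 19 mm behind it (manip.tcp_to_grasp is the distance from the TCP to the grasp point, in m); z points along the fingers, y is the line along which they close (so a half turn about z gives the same grasp; the last joint's range is limited). The gripper opens to 85 mm and grips with 20 to 120 N. Pads are 22 mm wide; open, the fingers measure 114 mm over their backs; the gripper's body (76 mm by 85 mm) begins 54 mm behind the grasp point. The pads swing forward as they close: fully open they stand 13 mm farther back than shut.
Start: joints at [-1.241, 0.276, 1.505, -0, 1.361, -0.121], TCP at [0.251, -0.518, 0.231] pointing down, gripper open.
Joint ranges: [-2.89, 2.89], [-0.75, 2.08], [0.22, 2.7], [-1.18, 4.32], [0.11, 2.71], [-2.7, 2.7]. Speed limits (rad/s): [2.57, 2.57, 3.14, 3.14, 3.14, 3.14].

## Interface

Orientations are given as a unit quaternion [w, x, y, z].
In Python, from rig import status, get_image, job, manip gives the robot as it stands.
- The arm moves only by the tool apply_moves, never from a script. Its arguments are lists of equal length, an entry for each row: "xyz": the shift along the tool's x, y, z each as a share of 0.3 m, from -1 to 1, a list of three; "rot": the turn, a rotation vector about the tool's x, y, z each as a share of 60 degrees, from -1 to 1, a list of three; "hand": the opening, from -1 (shut) to 1 (fully open). A call has 1 to 8 rows; each row shifts and turns the commanded pose from where the row before left it, along the tool's axes as they then stand; what a row does not reach is not made up. A row lasts 1/8 s, in which the tool goes at most 62.5 mm and 10.7 degrees, less where a joint would pass 70% of its speed; a pose out of reach is approached as far as the arm can. A call with a number of a shift or a turn outside -1 to 1 is refused whole. A call with a gripper value outside its range is refused whole. The fingers move at their own pace and stop on an object; "force" is the grip in N (left out, the last holds). Time passes only in rows, so rows that do not move let the fingers close. It gives the time, the measured TCP pose, the force, the opening and the grip force at its end, in the units of the state.
- status.get_state(): the state, without advancing time (a new reading comes with each control period).
- get_image(name): name is "scene" or "top" or "wrist"; returns a dict with "pixels" (400x640x3 uint8, red, green, blue), "fovy" (degrees; the focal length in pixels is half the picture's height over the tangent of half this angle, whatever the lens; pixels are square), "cx", "cy" (the principal point, pixels), "origin" and "orientation" of the camera in the world; the wrist camera has in their place "tool_from_camera" (4x4, takes a point from camera to tool coordinates, whose origin is the TCP and whose axes are the flange's). Camera axes: x right, y down, z forward; pixel columns grow to the right and rows downward; lengths in m; the calibration is good to about 2 mm. A picture is of the moment at which its call begins: read the wrist's pose just before it. There is no depth.
- job.sign_off(): hands the job in; it is judged then, once.
The state is a dict: "clock": time; "qpos": joint angles; "qd": joint speeds; "effort": joint torques, N m; "position": TCP position; "ee_rot": TCP orientation; "contact_force": force on the tool from outside, world axes, zero at the start; "moment": the same for the moment, N m; "width": finger opening in m; "gripper_force": force on a finger pad.
Only numpy, scipy, OpenCV 4.12 (cv2) and the standard library are available. Lean on these libraries where they do the work, as an engineer would, in place of code of your own. Each camera call takes 0.05 s, during which the arm holds its last target. There are 200 camera calls.

## Working session

There is one attempt and no reset: what is moved stays moved. The work goes in short steps, Python scripts to look and compute and a tool call to move; the robot and the scene stay as the last step left them, time stands still between calls to the robot, and variables do not carry over. Pictures are saved under pics/ and viewed, at most 10 in all, crops included, and the job is handed in when it is done.

Besides the shell and the picture viewer there is one more tool, called by a JSON object that holds its "fn" and its "kwargs". apply_moves: Moves the arm, as the interface text tells. Its arguments: {"type":"object","properties":{"xyz":{"type":"array","items":{"type":"array","items":{"type":"number","minimum":-1,"maximum":1}}},"rot":{"type":"array","items":{"type":"array","items":{"type":"number","minimum":-1,"maximum":1}}},"hand":{"type":"array","items":{"type":"number"}},"force":{"type":"number"}},"required":["xyz","rot","hand"]}

```bash
ls; mkdir -p pics
python3 - <<'E'
from rig import status,get_image,job,manip
import cv2,numpy as np,pickle
print(status.get_state()); print(manip.tcp_to_grasp)
d={}
for n in("scene","top","wrist"):
    i=get_image(n); d[n]=i
    print({k:v for k,v in i.items() if k!="pixels"})
pickle.dump(d,open("im0.pkl","wb"))
for n in("scene","top"): cv2.imwrite(f"pics/{n}0.png",cv2.cvtColor(cv2.resize(d[n]["pixels"],(800,500),interpolation=cv2.INTER_CUBIC),cv2.COLOR_RGB2BGR))
E
```

```text
pics
{'clock': 0.0, 'qpos': array([-1.24099526e+00,  2.76592879e-01,  1.50612998e+00, -8.62799373e-06,
        1.36069319e+00, -1.21034850e-01]), 'qd': array([ 0.00127338, -0.00127545,  0.00195653, -0.0013039 , -0.00033307,
        0.00090117]), 'effort': array([ 7.87373283e-04, -4.16770935e+01, -2.45800585e+01, -1.79304843e-04,
        1.06267192e-02,  6.24667422e-06]), 'position': array([ 0.25034087, -0.5170597 ,  0.23044217]), 'ee_rot': array([-9.06293426e-04,  9.74700166e-01,  2.23514553e-01, -9.91882100e-05]), 'contact_force': array([-0.14479544, -0.19108172, -0.09082504]), 'moment': array([ 0.03261765,  0.03509686, -0.0029349 ]), 'gripper_force': 0.0, 'width': 0.0854463149124901}
0.0187
{'fovy': 53.91348463096899, 'cx': 325.0115204947665, 'cy': 198.4863236885468, 'origin': array([1.15223029, 0.7196226 , 0.77145931]), 'orientation': array([-0.16139601,  0.2819283 ,  0.83349708, -0.44693442])}
{'fovy': 53.55169701424822, 'cx': 321.01708055983806, 'cy': 201.11556399681578, 'origin': array([ 0.31625904, -0.07365722,  1.6015477 ]), 'orientation': array([ 0.04188941, -0.70360667,  0.70786934, -0.0458686 ])}
{'fovy': 67.81084565580069, 'cx': 320.2183212955757, 'cy': 193.31106448248028, 'tool_from_camera': array([[-1.07447531e-03, -9.51634032e-01, -3.07232019e-01,
         7.86065003e-02],
       [ 9.99999407e-01, -9.68245184e-04, -4.98188957e-04,
        -5.46336418e-04],
       [ 1.76617643e-04, -3.07232373e-01,  9.51634509e-01,
        -1.43168980e-01],
       [ 0.00000000e+00,  0.00000000e+00,  0.00000000e+00,
         1.00000000e+00]])}
```

View pics/scene0.png

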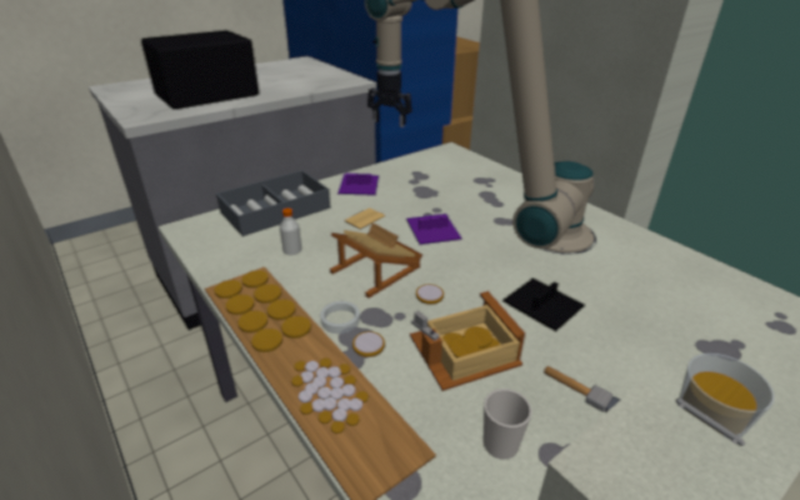

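View pics/top0.png

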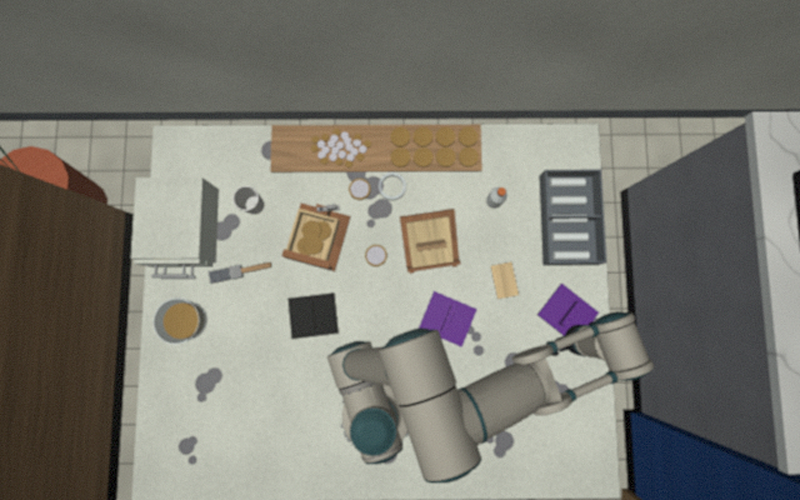

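The scene view shows the lid leaning on the easel (~375,250) and the stand with its open tray at (~470,345). In the top view the stand is centred at ~(316,237) and the easel at ~(430,240); up in the image is +x and left is +y.

```bash
cat > h.py <<'E'
import numpy as np,cv2,pickle
from scipy.spatial.transform import Rotation as R
from scipy.optimize import least_squares
def q2R(q): return R.from_quat(np.r_[q[1:],q[0]])
def grab(n):
    from rig import status,get_image
    s=status.get_state(); i=get_image(n); i=dict(i)
    if n=="wrist":
        T=np.eye(4);T[:3,:3]=q2R(s["ee_rot"]).as_matrix();T[:3,3]=s["position"]
        M=T@i["tool_from_camera"]; i["R"]=M[:3,:3]; i["o"]=M[:3,3]
    else: i["R"]=q2R(i["orientation"]).as_matrix(); i["o"]=np.array(i["origin"])
    i["f"]=200/np.tan(np.radians(i["fovy"]/2)); return i
def fix(i):
    if "R" not in i:
        i["R"]=q2R(i["orientation"]).as_matrix(); i["o"]=np.array(i["origin"]); i["f"]=200/np.tan(np.radians(i["fovy"]/2))
    return i
def ray(i,p,z):
    d=i["R"]@np.array([(p[0]-i["cx"])/i["f"],(p[1]-i["cy"])/i["f"],1]); return i["o"]+d*(z-i["o"][2])/d[2]
def proj(i,X):
    c=(np.atleast_2d(X)-i["o"])@i["R"]; return np.c_[c[:,0]/c[:,2]*i["f"]+i["cx"],c[:,1]/c[:,2]*i["f"]+i["cy"]]
def save(i,name,box=None,w=800):
    p=i["pixels"]; 
    if box: p=p[box[1]:box[3],box[0]:box[2]]
    k=w/p.shape[1]; cv2.imwrite("pics/"+name,cv2.cvtColor(cv2.resize(p,None,fx=k,fy=k,interpolation=cv2.INTER_CUBIC),cv2.COLOR_RGB2BGR))
E
python3 - <<'E'
from h import *
d=pickle.load(open("im0.pkl","rb")); t=fix(d["top"])
for n,p,z in [("stand",(316,237),.06),("easel",(430,240),.08),("grip",(431,245),.1),("glue",(498,190),.13),("pot",(243,195),.1),("jl",(375,255),.011),("jl2",(360,188),.011),("st near L",(285,257),0.012),("st near R",(335,270),.012),("st far L",(299,205),.012),("st farR",(350,214),.012),("e",(406,271),0.0),("e",(460,263),.0),("e",(402,217),.11),("e",(454,210),.11)]:
    print(n,ray(t,np.array(p)/1.25,z).round(3))
E
```

```text
stand [0.556 0.185 0.06 ]
easel [ 0.541 -0.172  0.08 ]
grip [ 0.523 -0.174  0.1  ]
glue [ 0.687 -0.378  0.13 ]
pot [0.682 0.406 0.1  ]
jl [0.504 0.002 0.011]
jl2 [0.726 0.051 0.011]
st near L [0.499 0.292 0.012]
st near R [0.456 0.13  0.012]
st far L [0.669 0.25  0.012]
st farR [0.639 0.083 0.012]
e [ 0.452 -0.098  0.   ]
e [ 0.477 -0.274  0.   ]
e [ 0.608 -0.086  0.11 ]
e [ 0.629 -0.245  0.11 ]
```

```bash
cat >> h.py <<'E'
def Rt(yaw,tilt=0):
    """tool with x at yaw+90 (along object's y), y along object's +x, pitched up by tilt; z = -object z (degrees)"""
    o=R.from_euler("zy",[yaw,-tilt],degrees=True).as_matrix()
    return R.from_matrix(np.c_[o[:,1],o[:,0],-o[:,2]])
def state():
    from rig import status
    return status.get_state()
def plan(wps,dmax=.055,amax=9.,start=None):
    s=state(); p,r=(s["position"],q2R(s["ee_rot"])) if start is None else start
    for P,Rr in wps:
        P=np.array(P,float); Rr=Rr or r
        w=(r.inv()*Rr).as_rotvec(); n=int(max(1,np.ceil(np.linalg.norm(P-p)/dmax-1e-6),np.ceil(np.degrees(np.linalg.norm(w))/amax-1e-6)))
        X=[];W=[];a,b=p,r
        for k in range(1,n+1):
            P2=p+(P-p)*k/n; x=np.round(b.inv().apply(P2-a)/.3,3); ww=np.round(w/n/np.radians(60),3)
            X.append((x+0).tolist()); W.append((ww+0).tolist()); a=a+b.apply(x*.3); b=b*R.from_rotvec(ww*np.radians(60))
        print(n,"rows xyz",X,"\n rot",W); p,r=a,b
    return p,r
E
python3 - <<'E'
from h import *
plan([((.53,-.13,.34),Rt(8))])
E
```

```text
9 rows xyz [[0.156, -0.084, -0.04], [0.166, -0.061, -0.041], [0.173, -0.038, -0.04], [0.176, -0.013, -0.04], [0.177, 0.011, -0.041], [0.173, 0.037, -0.04], [0.166, 0.06, -0.041], [0.156, 0.083, -0.04], [0.144, 0.104, -0.04]] 
 rot [[0.0, 0.0, -0.134], [0.0, 0.0, -0.134], [0.0, 0.0, -0.134], [0.0, 0.0, -0.134], [0.0, 0.0, -0.134], [0.0, 0.0, -0.134], [0.0, 0.0, -0.134], [0.0, 0.0, -0.134], [0.0, 0.0, -0.134]]
```

{"fn": "apply_moves", "kwargs": {"xyz": [[0.156, -0.084, -0.04], [0.166, -0.061, -0.041], [0.173, -0.038, -0.04], [0.176, -0.013, -0.04], [0.177, 0.011, -0.041], [0.173, 0.037, -0.04], [0.166, 0.06, -0.041], [0.156, 0.083, -0.04]], "rot": [[0, 0, -0.134], [0, 0, -0.134], [0, 0, -0.134], [0, 0, -0.134], [0, 0, -0.134], [0, 0, -0.134], [0, 0, -0.134], [0, 0, -0.134]], "hand": [1, 1, 1, 1, 1, 1, 1, 1]}}

```text
clock: 1.15
position: [0.4997, -0.1718, 0.3284]
ee_rot: [0.0, 0.705, 0.71, -0.0]
contact_force: [0.9, -0.6, -0.4]
width: 0.0854
gripper_force: 0.0
```

{"fn": "apply_moves", "kwargs": {"xyz": [[0.144, 0.104, -0.04], [0, 0, 0], [0, 0, 0]], "rot": [[0, 0, -0.134], [0, 0, 0], [0, 0, 0]], "hand": [1, 1, 1]}}

```text
clock: 1.52
position: [0.5297, -0.1302, 0.3397]
ee_rot: [-0.0, 0.655, 0.756, -0.001]
contact_force: [-0.1, 0.5, -0.4]
width: 0.0858
gripper_force: 0.0
```

Run:
```python
from h import *
i=grab("wrist"); pickle.dump(i,open("w1.pkl","wb")); save(i,"w1.png"); print(state()["position"])
plan([((.53,.22,.34),Rt(-15))])
```

```text
[ 0.52940864 -0.13073373  0.33962732]
7 rows xyz [[0.165, 0.024, 0.0], [0.167, 0.014, 0.0], [0.167, 0.005, -0.001], [0.167, -0.005, 0.0], [0.166, -0.014, 0.0], [0.165, -0.025, 0.0], [0.164, -0.033, -0.001]] 
 rot [[0.0, 0.0, 0.055], [0.0, 0.0, 0.055], [0.0, 0.0, 0.055], [0.0, 0.0, 0.055], [0.0, 0.0, 0.055], [0.0, 0.0, 0.055], [0.0, 0.0, 0.055]]
```

View pics/w1.png

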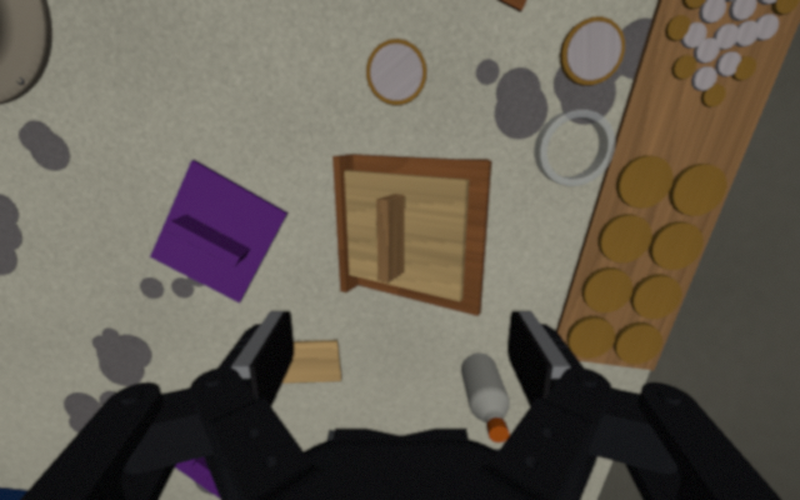

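{"fn": "apply_moves", "kwargs": {"xyz": [[0.165, 0.024, 0], [0.167, 0.014, 0], [0.167, 0.005, 0], [0.167, -0.005, 0], [0.166, -0.014, 0], [0.165, -0.025, 0], [0.164, -0.033, 0], [0, 0, 0]], "rot": [[0, 0, 0.055], [0, 0, 0.055], [0, 0, 0.055], [0, 0, 0.055], [0, 0, 0.055], [0, 0, 0.055], [0, 0, 0.055], [0, 0, 0]], "hand": [1, 1, 1, 1, 1, 1, 1, 1]}}

```text
clock: 2.58
position: [0.53, 0.2221, 0.3394]
ee_rot: [-0.001, 0.792, 0.61, -0.0]
contact_force: [-0.2, -0.6, 0.2]
width: 0.0853
gripper_force: 0.0
```

Run:
```python
from h import *
i=grab("wrist"); pickle.dump(i,open("w2.pkl","wb")); save(i,"w2.png"); print(state()["position"])
```

```text
[0.53017812 0.22027903 0.33949805]
```

View pics/w2.png

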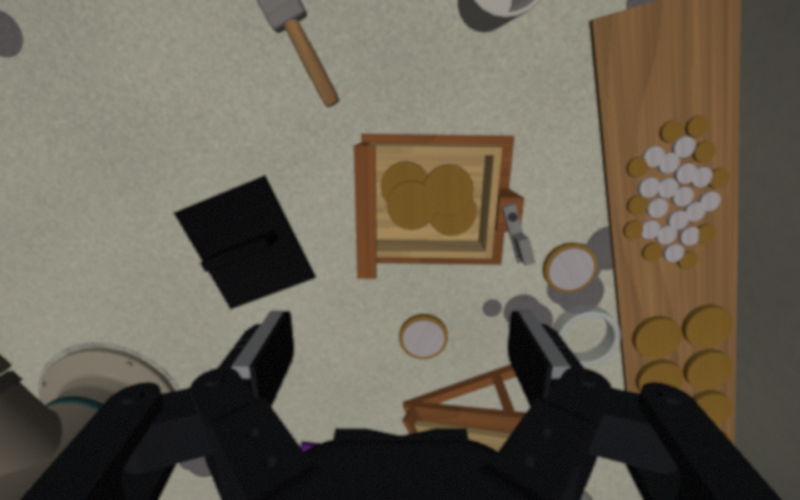

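w1 shows the lid on the easel at 800-scale px (345–470, 170–300), with its strip at (390,237). w2 shows the stand at (357–520, 135–278), with the catch bar at (518,235) pointing to -y. Next I enlarge both.

Run:
```python
from h import *
a=pickle.load(open("w1.pkl","rb"));b=pickle.load(open("w2.pkl","rb"))
save(a,"c1.png",(260,115,400,255),600); save(b,"c2.png",(278,100,438,230),736)
```

```text
(no output)
```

View pics/c1.png

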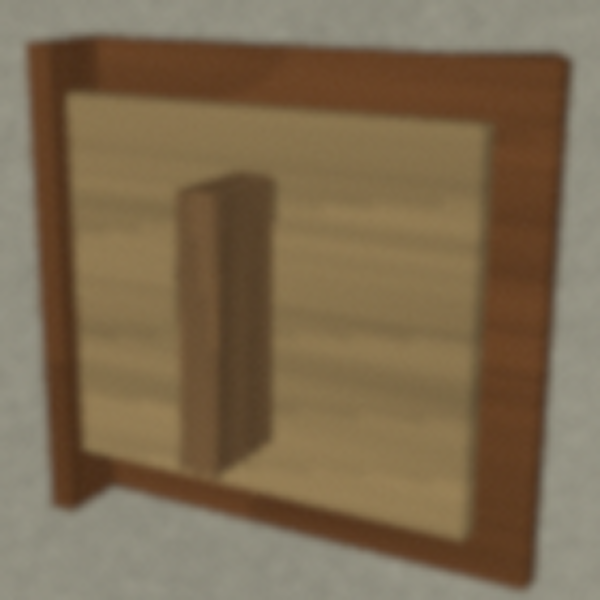

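View pics/c2.png

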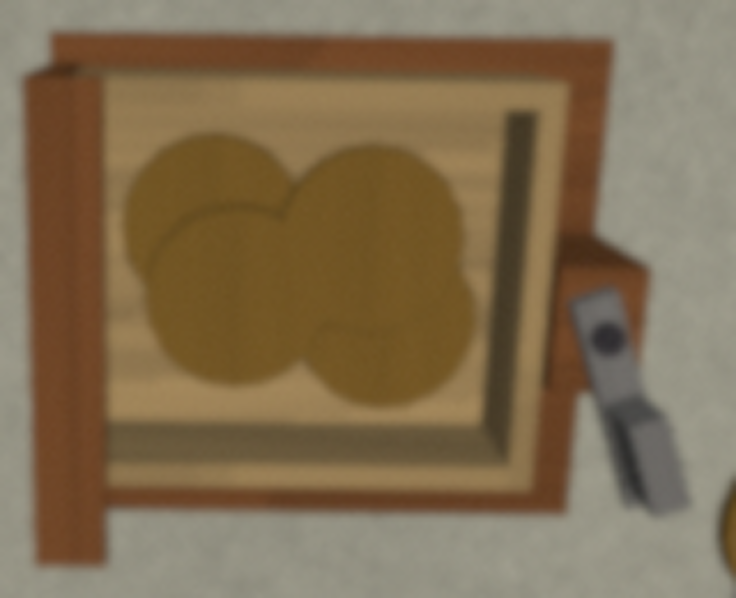

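```bash
cat > fit.py <<'E'
from h import *
a=pickle.load(open("w1.pkl","rb"));b=pickle.load(open("w2.pkl","rb"))
raw=lambda p,k,o:(np.array(p,float)+.5)/k-.5+o
L=np.array([[-74,65,8],[-74,-65,8],[75,65,8],[75,-65,8],[-7,45,44],[-7,-45,44],[7,-45,44],[7,-45,8]])/1000
l=raw([(66,92),(82,450),(492,122),(470,541),(178,190),(180,466),(218,475),(270,445)],600/140,(260,115))
def lid(v,t=None):
    o=R.from_euler("zy",[v[3],-(v[4] if t is None else t)],degrees=True); return o.apply(L)+v[:3]
for t in (30,None):
    f=lambda v:(proj(a,lid(v,t))-l).ravel()
    s=least_squares(f,[.53,-.17,.07,8,30],loss="soft_l1"); print("lid",s.x.round(4)); print((s.fun).reshape(-1,2).round(1).tolist())
S=np.array([[-85.5,75,84],[-85.5,-75,84],[-63,-75,84],[-63,75,84],[89,0,78],[75,65,60],[75,-65,60],[67,57,60],[67,-57,60]])/1000
q=raw([(25,75),(38,565),(105,565),(103,75),(607,338),(570,80),(533,492),(538,110),(507,465),(660,466)],4.6,(278,100))
def st(v):
    P=S.copy(); P[5:,1]+=v[3]; P=np.r_[P,[[.089-.035*np.cos(v[4]),-.035*np.sin(v[4]),.104]]]
    return R.from_euler("z",v[2],degrees=True).apply(P)+[v[0],v[1],0]
s=least_squares(lambda v:(proj(b,st(v))-q).ravel(),[.556,.185,-15,0,1.7],loss="soft_l1"); print("stand",s.x.round(4)); print(s.fun.reshape(-1,2).round(1).tolist())
E
python3 fit.py
```

```text
lid [ 0.5381 -0.1695  0.0774  8.0124 30.    ]
[[1.9, 0.8], [-0.6, 1.5], [-0.3, -0.6], [-1.4, 0.6], [0.6, -2.6], [-0.2, 0.1], [-0.2, -0.0], [0.9, -0.4]]
lid [ 0.5374 -0.1697  0.0768  7.8167 28.4945]
[[0.9, 0.8], [-1.6, 1.6], [-0.1, -0.4], [-1.4, 0.1], [0.8, -2.3], [-0.1, 0.3], [0.1, 0.1], [0.6, -0.4]]
stand [ 5.58600e-01  1.93800e-01 -1.56141e+01  8.60000e-03  1.91200e+00]
[[-0.3, -0.1], [-0.5, -0.1], [0.4, 0.1], [0.1, 0.2], [0.0, -0.4], [-0.2, 0.5], [-0.4, -0.6], [0.5, -0.2], [0.4, 0.2], [0.1, 0.3]]
```

Run:
```python
from h import *
o=np.array([.538,-.1695,.077]); Rl=R.from_euler("zy",[8,-30],degrees=True)
g=Rt(8,30)
pre=o+Rl.apply([0,0,.105]); gr=o+Rl.apply([0,0,.016]); print(pre,gr)
plan([((.47,-.10,.30),Rt(8,15)),(pre,g),(gr+ (pre-gr)*.3,g),(gr,g)])
```

```text
[ 0.4855     -0.1695      0.16793267] [ 0.53       -0.1695      0.09085641]
6 rows xyz [[-0.181, 0.013, 0.022], [-0.181, 0.001, 0.022], [-0.18, -0.012, 0.021], [-0.18, -0.026, 0.02], [-0.177, -0.037, 0.018], [-0.175, -0.051, 0.015]] 
 rot [[-0.042, 0.003, -0.063], [-0.042, 0.003, -0.063], [-0.042, 0.003, -0.063], [-0.042, 0.003, -0.063], [-0.042, 0.003, -0.063], [-0.042, 0.003, -0.063]]
3 rows xyz [[-0.074, -0.032, 0.146], [-0.072, -0.044, 0.144], [-0.07, -0.056, 0.14]] 
 rot [[-0.083, -0.012, 0.0], [-0.083, -0.012, 0.0], [-0.083, -0.012, 0.0]]
2 rows xyz [[0.0, 0.0, 0.104], [0.0, -0.001, 0.104]] 
 rot [[0.001, 0.0, -0.001], [0.001, 0.0, -0.001]]
1 rows xyz [[0.0, 0.0, 0.089]] 
 rot [[-0.001, 0.0, 0.001]]
```

```bash
sed -i 's/"zy"/"ZY"/' h.py fit.py; python3 fit.py|head -4
python3 - <<'E'
from h import *
o=np.array([.538,-.1695,.077]); Rl=R.from_euler("ZY",[8,-30],degrees=True)
E
```

```text
lid [ 0.5377 -0.1677  0.0805  8.086  30.    ]
[[0.3, -0.5], [0.3, -0.3], [-0.5, 0.2], [-0.8, 0.4], [-0.6, -0.8], [0.2, 1.0], [0.2, 1.0], [1.4, -1.0]]
lid [ 0.5375 -0.1681  0.0795  7.9433 29.1277]
[[-0.1, -0.4], [-0.2, -0.3], [-0.3, 0.4], [-0.9, 0.0], [-0.3, -0.7], [0.4, 1.0], [0.4, 1.0], [1.3, -1.1]]
```

Much better residuals with the Euler convention fixed.

Run:
```python
from h import *
o=np.array([.5377,-.1677,.0805]); Rl=R.from_euler("ZY",[8.05,-30],degrees=True)
g=Rt(8.05,30)
pre=o+Rl.apply([0,0,.105]); gr=o+Rl.apply([0,0,.014]); print(pre,gr)
plan([((.47,-.10,.30),Rt(8.05,15)),(pre,g),(gr+ (pre-gr)*.3,g),(gr,g)])
```

```text
[ 0.48571732 -0.17505195  0.17143267] [ 0.53076898 -0.16868026  0.09262436]
6 rows xyz [[-0.181, 0.013, 0.022], [-0.181, 0.001, 0.021], [-0.181, -0.012, 0.019], [-0.18, -0.025, 0.016], [-0.178, -0.038, 0.013], [-0.175, -0.049, 0.01]] 
 rot [[-0.041, 0.009, -0.063], [-0.041, 0.009, -0.063], [-0.041, 0.009, -0.063], [-0.041, 0.009, -0.063], [-0.041, 0.009, -0.063], [-0.041, 0.009, -0.063]]
3 rows xyz [[-0.085, -0.031, 0.139], [-0.086, -0.044, 0.136], [-0.085, -0.055, 0.132]] 
 rot [[-0.084, -0.001, -0.001], [-0.084, -0.001, -0.001], [-0.084, -0.001, -0.001]]
2 rows xyz [[0.0, 0.0, 0.106], [0.0, 0.0, 0.107]] 
 rot [[0.0, 0.0, 0.0], [0.0, 0.0, 0.0]]
1 rows xyz [[0.0, 0.0, 0.091]] 
 rot [[0.001, 0.0, 0.0]]
```

{"fn": "apply_moves", "kwargs": {"xyz": [[-0.181, 0.013, 0.022], [-0.181, 0.001, 0.021], [-0.181, -0.012, 0.019], [-0.18, -0.025, 0.016], [-0.178, -0.038, 0.013], [-0.175, -0.049, 0.01]], "rot": [[-0.041, 0.009, -0.063], [-0.041, 0.009, -0.063], [-0.041, 0.009, -0.063], [-0.041, 0.009, -0.063], [-0.041, 0.009, -0.063], [-0.041, 0.009, -0.063]], "hand": [0.2, 0.2, 0.2, 0.2, 0.2, 0.2]}}

```text
clock: 3.38
position: [0.4681, -0.1028, 0.3003]
ee_rot: [0.085, 0.651, 0.748, 0.1]
contact_force: [1.4, 0.2, -0.5]
width: 0.0516
gripper_force: 0.0
```

{"fn": "apply_moves", "kwargs": {"xyz": [[-0.085, -0.031, 0.139], [-0.086, -0.044, 0.136], [-0.085, -0.055, 0.132], [0, 0, 0.106], [0, 0, 0.06], [0, 0, 0]], "rot": [[-0.084, -0.001, 0], [-0.084, -0.001, 0], [-0.084, -0.001, 0], [0, 0, 0], [0, 0, 0], [0, 0, 0]], "hand": [0.2, 0.2, 0.2, 0.2, 0.2, 0.2]}}

```text
clock: 4.12
position: [0.5088, -0.1701, 0.1294]
ee_rot: [0.167, 0.636, 0.728, 0.195]
contact_force: [-0.2, -0.1, 0.4]
width: 0.051
gripper_force: 0.0
```

Run:
```python
from h import *
i=grab("wrist"); pickle.dump(i,open("w3.pkl","wb")); save(i,"w3.png",w=640); 
s=state();print(s["position"],s["width"])
o=np.array([.5377,-.1677,.0805]); Rl=R.from_euler("ZY",[8.05,-30],degrees=True)
P=np.array([[-74,65,8],[-74,-65,8],[75,65,8],[75,-65,8],[-7,45,44],[7,45,44],[-7,-45,44],[7,45,8]])/1000
print(proj(i,o+Rl.apply(P)).round(0).tolist())
gr=o+Rl.apply([0,0,.014]); plan([(gr,Rt(8.05,30))])
```

```text
[ 0.50933383 -0.1702021   0.13043247] 0.0510827553150932
[[204.0, 124.0], [225.0, 298.0], [440.0, 123.0], [420.0, 297.0], [308.0, 167.0], [334.0, 167.0], [311.0, 308.0], [332.0, 155.0]]
1 rows xyz [[-0.005, -0.001, 0.145]] 
 rot [[-0.003, -0.001, -0.004]]
```

View pics/w3.png

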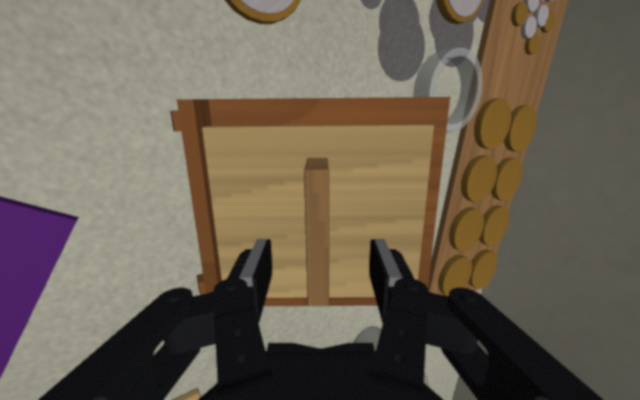

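The lid plate has +y corners at (203,126) and (434,125), and the strip top's +y end is at (305–329,170). I'll refine the lid pose using both views.

Run:
```python
from h import *
import contextlib,io
with contextlib.redirect_stdout(io.StringIO()): from fit import *
i=pickle.load(open("w3.pkl","rb"))
L3=np.array([[-74,65,8],[75,65,8],[-7,45,44],[7,45,44],[-7,45,8],[7,45,8]])/1000
l3=np.array([(203,126),(434,125),(305,170),(329,170),(306,158),(328,158)],float)
def P(v,L): return R.from_euler("ZY",[v[3],-v[4]],degrees=True).apply(L)+v[:3]
f=lambda v:np.r_[(proj(a,P(v,L))-l).ravel(),(proj(i,P(v,L3))-l3).ravel(),(v[4]-30)]
s=least_squares(f,[.538,-.168,.08,8,30],loss="soft_l1"); print(s.x.round(4)); print(s.fun[:-1].reshape(-1,2).round(1).tolist())
v=s.x; Rl=R.from_euler("ZY",[v[3],-30],degrees=True); np.save("lid.npy",v)
plan([(v[:3]+Rl.apply([0,0,.014]),Rt(v[3],30))],dmax=.03)
```

```text
[ 0.5376 -0.1697  0.0763  7.9781 29.6693]
[[0.4, 0.5], [0.3, -0.2], [-1.3, 1.4], [-1.6, 0.2], [-0.5, 0.1], [0.2, 1.1], [0.1, 1.1], [1.1, -0.9], [-0.5, 1.0], [-0.2, 0.7], [-0.6, -0.5], [0.8, -0.6], [1.0, -0.9], [0.1, -1.0]]
2 rows xyz [[-0.006, -0.004, 0.078], [-0.006, -0.005, 0.078]] 
 rot [[-0.001, -0.001, -0.002], [-0.001, -0.001, -0.002]]
```

{"fn": "apply_moves", "kwargs": {"xyz": [[-0.006, -0.004, 0.078], [-0.006, -0.005, 0.078], [0, 0, 0]], "rot": [[-0.001, -0.001, -0.002], [-0.001, -0.001, -0.002], [0, 0, 0]], "hand": [0.2, 0.2, 0.2]}}

```text
clock: 4.55
position: [0.5313, -0.1699, 0.0888]
ee_rot: [0.17, 0.633, 0.73, 0.195]
contact_force: [-0.3, 0.6, 0.1]
width: 0.0515
gripper_force: 0.0
```

{"fn": "apply_moves", "kwargs": {"xyz": [[0, 0, 0], [0, 0, 0], [0, 0, 0], [0, 0, 0], [0, 0, 0], [0, 0, 0]], "rot": [[0, 0, 0], [0, 0, 0], [0, 0, 0], [0, 0, 0], [0, 0, 0], [0, 0, 0]], "hand": [-0.3, -0.6, -0.8, -1, -1, -1], "force": 70}}

```text
clock: 5.3
position: [0.5311, -0.1702, 0.0898]
ee_rot: [0.171, 0.633, 0.73, 0.195]
contact_force: [-6.9, -1.4, 5.1]
width: 0.0126
gripper_force: 68.8
```

{"fn": "apply_moves", "kwargs": {"xyz": [[0, 0, -0.05], [0, 0, -0.1], [0, 0, -0.15], [0, 0, -0.18], [0, 0, -0.18], [0, 0, 0], [0, 0, 0]], "rot": [[0, 0, 0], [0, 0, 0], [0, 0, 0], [0, 0, 0], [0, 0, 0], [0, 0, 0], [0, 0, 0]], "hand": [-1, -1, -1, -1, -1, -1, -1]}}

```text
clock: 6.18
position: [0.4327, -0.1828, 0.2592]
ee_rot: [0.169, 0.633, 0.73, 0.195]
contact_force: [-0.4, 1.2, -3.4]
width: 0.0127
gripper_force: 68.6
```

Run:
```python
from h import *
i=grab("wrist"); pickle.dump(i,open("w4.pkl","wb")); save(i,"w4.png",w=640)
s=state();print(s["position"],s["width"],s["contact_force"],s["moment"])
S=np.array([.5586,.1938,0]);yaw=-15.6;y0=.0086
Rs=R.from_euler("Z",yaw,degrees=True)
th=15; 
# lid pose in stand frame: lower-left bottom corner (-74,0,0) at given x,z
def tcp(xc,zc,th,dy=0,h=.014):
    Ro=R.from_euler("Y",-th,degrees=True); o=np.array([xc,y0+dy,zc])-Ro.apply([-.074,0,0])
    return S+Rs.apply(o+Ro.apply([0,0,h]))
A=tcp(-.045,.13,15); B=tcp(-.045,.085,15)
q=plan([((.47,-.05,.26),Rt(-3,22)),(A+[0,0,.06],Rt(yaw,15)),(A,Rt(yaw,15))],amax=7)
print(A,B)
```

```text
[ 0.43276921 -0.18239705  0.25847376] 0.012506180140242728 [-0.020126   -0.13529022 -3.64761856] [-0.08045433  0.57235499  0.01103498]
3 rows xyz [[0.14, 0.054, 0.029], [0.143, 0.048, 0.024], [0.147, 0.04, 0.017]] 
 rot [[0.044, -0.027, 0.055], [0.044, -0.027, 0.055], [0.044, -0.027, 0.055]]
5 rows xyz [[0.167, 0.053, 0.048], [0.171, 0.046, 0.045], [0.172, 0.041, 0.04], [0.175, 0.034, 0.038], [0.177, 0.028, 0.034]] 
 rot [[0.023, -0.014, 0.04], [0.023, -0.014, 0.04], [0.023, -0.014, 0.04], [0.023, -0.014, 0.04], [0.023, -0.014, 0.04]]
2 rows xyz [[0.0, -0.026, 0.097], [0.0, -0.026, 0.096]] 
 rot [[0.0, 0.001, 0.0], [0.0, 0.001, 0.0]]
[0.58292583 0.19593702 0.16267557] [0.58292583 0.19593702 0.11767557]
```

View pics/w4.png

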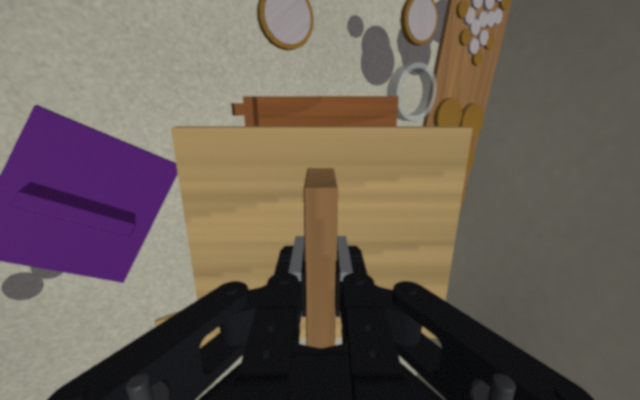

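Lid held. The plate's +y corners are at (173,127) and (471,128), its side edges reach (195,290) and (447,290), and the strip's +y end runs (307–334,168) at the base and (305–337,186) at the top.

Run:
```python
from h import *
i=pickle.load(open("w4.pkl","rb")); i=dict(i); T=i["tool_from_camera"]; i["R"]=T[:3,:3]; i["o"]=T[:3,3]
base=np.array([[0,1,0],[1,0,0],[0,0,-1.]])
L=np.array([[-74,65,8],[75,65,8],[-7,45,44],[7,45,44],[-7,45,8],[7,45,8]])/1000
l=np.array([(173,127),(471,128),(305,186),(337,186),(307,168),(334,168)],float)
E=np.array([[-74,8],[75,8]])/1000
def X(v,P): return (R.from_rotvec(np.radians(v[3:])).apply(P@base.T))+v[:3]
def f(v):
    r=(proj(i,X(v,L))-l).ravel()
    e=[]
    for (x,z),(u,row) in zip(E,[(195,290),(447,290)]):
        q=proj(i,X(v,np.array([[x,.065,z],[x,-.065,z]]))); t=(row-q[0,1])/(q[1,1]-q[0,1]); e.append(q[0,0]+t*(q[1,0]-q[0,0])-u)
    return np.r_[r,e,v[1]/.0005,v[3:]/1.0]
s=least_squares(f,[0,0,.014,0,0,0]); print(s.x.round(4)); print(s.fun[:14].round(1))
```

```text
[-6.000e-04  1.000e-04  1.530e-02  2.330e-02 -8.321e-01  2.612e-01]
[-0.3  0.5 -0.1  0.6 -1.4  0.   1.2  0.1  0.3 -0.7  0.2 -0.6  0.3 -0.2]
```

{"fn": "apply_moves", "kwargs": {"xyz": [[0.14, 0.054, 0.029], [0.143, 0.048, 0.024], [0.147, 0.04, 0.017], [0.167, 0.053, 0.048], [0.171, 0.046, 0.045], [0.172, 0.041, 0.04], [0.175, 0.034, 0.038], [0.177, 0.028, 0.034]], "rot": [[0.044, -0.027, 0.055], [0.044, -0.027, 0.055], [0.044, -0.027, 0.055], [0.023, -0.014, 0.04], [0.023, -0.014, 0.04], [0.023, -0.014, 0.04], [0.023, -0.014, 0.04], [0.023, -0.014, 0.04]], "hand": [-1, -1, -1, -1, -1, -1, -1, -1]}}

```text
clock: 7.22
position: [0.5736, 0.1865, 0.2214]
ee_rot: [0.105, 0.783, 0.608, 0.082]
contact_force: [-0.3, -0.3, -3.4]
width: 0.0126
gripper_force: 68.7
```

{"fn": "apply_moves", "kwargs": {"xyz": [[0, -0.026, 0.097], [0, -0.026, 0.096], [0, 0, 0], [0, 0, 0]], "rot": [[0, 0, 0], [0, 0, 0], [0, 0, 0], [0, 0, 0]], "hand": [-1, -1, -1, -1]}}

```text
clock: 7.72
position: [0.5755, 0.1838, 0.1647]
ee_rot: [0.107, 0.783, 0.607, 0.084]
contact_force: [-0.2, -0.1, -3.9]
width: 0.0127
gripper_force: 68.9
```

```bash
cat >> h.py <<'E'
S=np.array([.5586,.1938,0]);yaw=-15.6;y0=.0086
Rs=R.from_euler("Z",yaw,degrees=True)
def tcp(xc,zc,th,dy=.0006,h=.015):
    "TCP for lid's lower -x edge at stand (xc,zc), lid raised th deg"
    Ro=R.from_euler("Y",-th,degrees=True); o=np.array([xc,y0+dy,zc])-Ro.apply([-.074,0,0])
    return S+Rs.apply(o+Ro.apply([0,0,h]))
E
python3 - <<'E'
from h import *
i=grab("wrist"); pickle.dump(i,open("w5.pkl","wb")); save(i,"w5.png")
s=state();print(s["position"],s["ee_rot"],s["width"],s["contact_force"])
print("err",(tcp(-.045,.13,15)-s["position"]).round(4), np.degrees((q2R(s["ee_rot"]).inv()*Rt(yaw,15)).as_rotvec()).round(2))
P=np.array([[75,65,60],[75,57+0,60],[-63,75,84],[-63,65,60],[0,65,60],[0,57,60],[0,85,12],[89,0,78],[-85.5,75,84]])/1000; P[[0,1,3,4,5],1]+=y0
print((proj(i,S+Rs.apply(P))*1.25).round(0).tolist())
E
```

```text
[0.57606932 0.18375545 0.16574309] [0.10735408 0.78284768 0.60696991 0.08492437] 0.0128079782869759 [-0.44545805  0.34250585 -2.28288094]
err [ 0.0068  0.0128 -0.0021] [ 0.73 -0.46  1.11]
[[442.0, 124.0], [441.0, 137.0], [206.0, 116.0], [215.0, 120.0], [328.0, 122.0], [328.0, 136.0], [321.0, 105.0], [465.0, 236.0], [156.0, 115.0]]
```

View pics/w5.png

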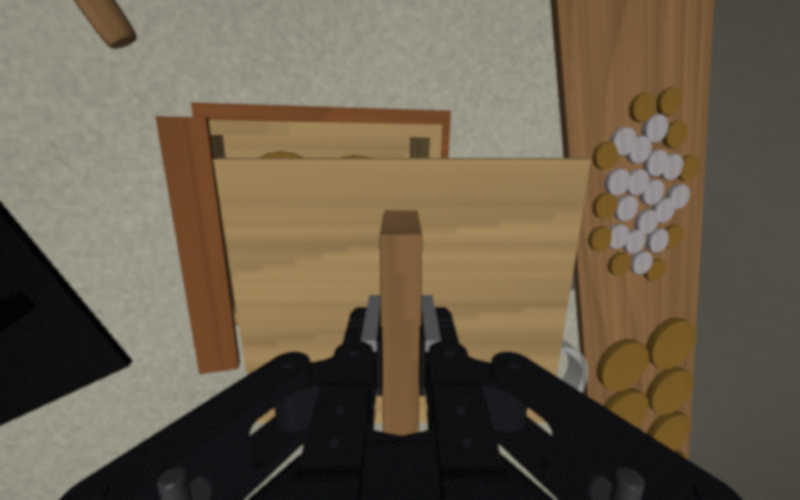

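The view matches the stand model: the tray's far +y outer corner is observed at (443,124) against (442,124) predicted, and the keeper corner at (207,118) against (206,116). The lid edge is at row 158. Next I correct the clipped offset and descend.

Run:
```python
from h import *
g=Rt(yaw,15)
plan([(tcp(-.052,.095,15),g),(tcp(-.054,.066,15),g)],dmax=.03)
```

```text
2 rows xyz [[0.024, -0.023, 0.058], [0.023, -0.022, 0.058]] 
 rot [[0.006, -0.004, 0.009], [0.006, -0.004, 0.009]]
1 rows xyz [[0.0, -0.032, 0.092]] 
 rot [[0.0, 0.0, 0.001]]
```

{"fn": "apply_moves", "kwargs": {"xyz": [[0.024, -0.023, 0.058], [0.023, -0.022, 0.058], [0, 0, 0], [0, -0.016, 0.046], [0, -0.016, 0.046], [0, 0, 0], [0, 0, 0]], "rot": [[0.006, -0.004, 0.009], [0.006, -0.004, 0.009], [0, 0, 0], [0, 0, 0], [0, 0, 0], [0, 0, 0], [0, 0, 0]], "hand": [-1, -1, -1, -1, -1, -1, -1]}}

```text
clock: 8.65
position: [0.5735, 0.1984, 0.0989]
ee_rot: [0.104, 0.79, 0.6, 0.078]
contact_force: [-1.2, 0.1, -4.3]
width: 0.0126
gripper_force: 68.7
```

Run:
```python
from h import *
s=state();print(s["contact_force"],s["moment"])
print("err stand axes",Rs.inv().apply(tcp(-.054,.066,15)-s["position"]).round(4), np.degrees((q2R(s["ee_rot"]).inv()*Rt(yaw,15)).as_rotvec()).round(2))
i=grab("wrist"); pickle.dump(i,open("w6.pkl","wb"));save(i,"w6.png",(100,60,420,240),800)
plan([(tcp(-.064,.064,15),Rt(yaw,15)),(tcp(-.072,.064,15),Rt(yaw,15))],dmax=.006)
```

```text
[-1.21232612  0.06479449 -4.33254519] [ 0.06250349  0.2427901  -0.02900607]
err stand axes [0.0005 0.0008 0.0007] [-0.02  0.07  0.03]
2 rows xyz [[0.001, -0.016, -0.002], [0.001, -0.017, -0.001]] 
 rot [[0.0, 0.0, 0.0], [0.0, 0.0, 0.0]]
2 rows xyz [[0.0, -0.013, -0.003], [0.0, -0.012, -0.004]] 
 rot [[0.0, 0.0, 0.0], [0.0, 0.0, 0.0]]
```

View pics/w6.png

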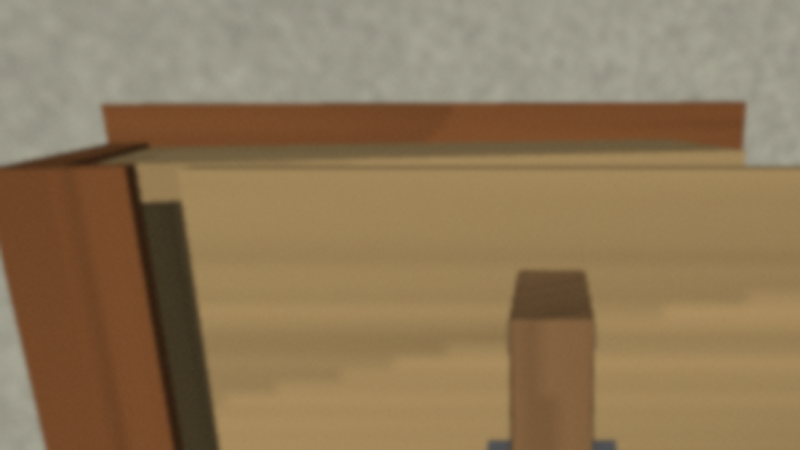

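The -x edge corner sits at (180,168). The rim's inner edge is at row 203, about 8 mm away, so the lid is aligned with the tray in y. Next I slide it under the keeper.

{"fn": "apply_moves", "kwargs": {"xyz": [[0.001, -0.016, -0.002], [0.001, -0.017, -0.001], [0, -0.013, -0.003], [0, -0.012, -0.004], [0, 0, 0]], "rot": [[0, 0, 0], [0, 0, 0], [0, 0, 0], [0, 0, 0], [0, 0, 0]], "hand": [-1, -1, -1, -1, -1]}}

```text
clock: 9.32
position: [0.5561, 0.2038, 0.0973]
ee_rot: [0.104, 0.79, 0.6, 0.078]
contact_force: [0.5, 0.7, -2.9]
width: 0.013
gripper_force: 68.8
```

Run:
```python
from h import *
s=state();print(Rs.inv().apply(s["contact_force"]),s["moment"])
print("err stand axes",Rs.inv().apply(tcp(-.072,.064,15)-s["position"]).round(4), np.degrees((q2R(s["ee_rot"]).inv()*Rt(yaw,15)).as_rotvec()).round(2))
plan([(tcp(-.073,.0625,11),Rt(yaw,11)),(tcp(-.0735,.0615,7),Rt(yaw,7)),(tcp(-.074,.061,4),Rt(yaw,4))],dmax=.006,amax=2)
```

```text
[ 0.27122122  0.77227455 -2.88414261] [ 0.12521316  0.25582805 -0.00050805]
err stand axes [0.0007 0.0002 0.0003] [-0.05  0.07  0.05]
2 rows xyz [[0.0, 0.001, 0.01], [0.001, 0.0, 0.011]] 
 rot [[0.033, 0.001, 0.0], [0.033, 0.001, 0.0]]
2 rows xyz [[0.0, 0.001, 0.01], [0.0, 0.0, 0.01]] 
 rot [[0.033, 0.0, 0.0], [0.033, 0.0, 0.0]]
2 rows xyz [[0.0, 0.0, 0.007], [0.0, 0.001, 0.008]] 
 rot [[0.025, 0.0, 0.0], [0.025, 0.0, 0.0]]
```

{"fn": "apply_moves", "kwargs": {"xyz": [[0, 0.001, 0.01], [0.001, 0, 0.011], [0, 0.001, 0.01], [0, 0, 0.01], [0, 0, 0]], "rot": [[0.033, 0.001, 0], [0.033, 0.001, 0], [0.033, 0, 0], [0.033, 0, 0], [0, 0, 0]], "hand": [-1, -1, -1, -1, -1]}}

```text
clock: 9.95
position: [0.5604, 0.2028, 0.085]
ee_rot: [0.049, 0.795, 0.603, 0.037]
contact_force: [-0.5, 0.3, -3.1]
width: 0.0127
gripper_force: 68.9
```

Run:
```python
from h import *
s=state();print(Rs.inv().apply(s["contact_force"]),s["moment"])
print("err stand axes",Rs.inv().apply(tcp(-.0735,.0615,7)-s["position"]).round(4), np.degrees((q2R(s["ee_rot"]).inv()*Rt(yaw,7)).as_rotvec()).round(2))
i=grab("wrist"); pickle.dump(i,open("w7.pkl","wb"))
plan([(tcp(-.074,.061,4),Rt(yaw,4)),(tcp(-.074,.0605,2),Rt(yaw,2)),(tcp(-.074,.0600,0),Rt(yaw,0))],dmax=.006,amax=2)
```

```text
[-0.60517688  0.14453426 -3.13096959] [ 0.04232596  0.15343881 -0.04782351]
err stand axes [-0.0012  0.      0.0004] [ 0.02 -0.03 -0.02]
2 rows xyz [[0.0, -0.001, 0.006], [0.0, 0.0, 0.007]] 
 rot [[0.025, 0.0, 0.0], [0.025, 0.0, 0.0]]
2 rows xyz [[0.0, 0.001, 0.005], [0.0, 0.0, 0.005]] 
 rot [[0.017, 0.0, 0.0], [0.017, 0.0, 0.0]]
1 rows xyz [[0.0, 0.002, 0.011]] 
 rot [[0.033, 0.0, 0.0]]
```

{"fn": "apply_moves", "kwargs": {"xyz": [[0, -0.002, 0.006], [0, -0.001, 0.007], [0, 0, 0], [0, 0.001, 0.005], [0, 0, 0.005], [0, 0, 0]], "rot": [[0.025, 0, 0], [0.025, 0, 0], [0, 0, 0], [0.017, 0, 0], [0.017, 0, 0], [0, 0, 0]], "hand": [-1, -1, -1, -1, -1, -1]}}

```text
clock: 10.75
position: [0.5598, 0.2031, 0.0782]
ee_rot: [0.014, 0.796, 0.605, 0.011]
contact_force: [-0.6, 0.0, -2.8]
width: 0.0131
gripper_force: 69.0
```

```bash
cat > chk.py <<'E'
from h import *
import sys
xc,zc,t=map(float,sys.argv[1:4])
s=state();print(Rs.inv().apply(s["contact_force"]).round(2),s["moment"].round(3),s["width"])
print("err stand axes",Rs.inv().apply(tcp(xc,zc,t)-s["position"]).round(4), np.degrees((q2R(s["ee_rot"]).inv()*Rt(yaw,t)).as_rotvec()).round(2))
E
python3 chk.py -.074 .0605 2
```

```text
[-0.62 -0.12 -2.76] [0.028 0.04  0.028] 0.013082387184364478
err stand axes [ 0.0007 -0.     -0.0002] [-0.03 -0.04  0.02]
```

{"fn": "apply_moves", "kwargs": {"xyz": [[0, 0.001, 0.005], [0, 0.001, 0.006], [0, 0, 0], [0, 0, 0]], "rot": [[0.017, 0, 0], [0.016, 0, 0], [0, 0, 0], [0, 0, 0]], "hand": [-1, -1, -1, -1]}}

```text
clock: 11.25
position: [0.5602, 0.2031, 0.0755]
ee_rot: [-0.0, 0.796, 0.605, 0.0]
contact_force: [-1.0, 1.2, 2.5]
width: 0.0129
gripper_force: 69.7
```

```bash
python3 chk.py -.074 .06 0
```

```text
[-1.33  0.89  2.51] [-0.162  0.333 -0.136] 0.012899149495203568
err stand axes [ 0.0009 -0.0002 -0.0005] [ 0.02 -0.05  0.03]
```

Contact is starting, with the force risen by about 5 N. I press a little more to confirm it is seated.

{"fn": "apply_moves", "kwargs": {"xyz": [[0, 0, 0.003], [0, 0, 0.003], [0, 0, 0]], "rot": [[0, 0, 0], [0, 0, 0], [0, 0, 0]], "hand": [-1, -1, -1]}}

```text
clock: 11.62
position: [0.5603, 0.2031, 0.0755]
ee_rot: [0.0, 0.796, 0.605, 0.001]
contact_force: [-4.8, -0.1, 11.5]
width: 0.0129
gripper_force: 71.2
```

```bash
python3 chk.py -.074 .06 0
```

```text
[-4.59 -1.4  11.54] [-0.243  0.888 -0.159] 0.012893188162633238
err stand axes [ 0.0009 -0.0002 -0.0005] [ 0.08 -0.07  0.04]
```

{"fn": "apply_moves", "kwargs": {"xyz": [[0, 0, -0.003], [0, 0, -0.001], [0, 0, 0], [0, 0, 0], [0, 0, 0]], "rot": [[0, 0, 0], [0, 0, 0], [0, 0, 0], [0, 0, 0], [0, 0, 0]], "hand": [-1, -0.6, -0.3, -0.1, -0.1]}}

```text
clock: 12.25
position: [0.5603, 0.2029, 0.0743]
ee_rot: [-0.0, 0.796, 0.605, 0.0]
contact_force: [-0.9, -0.5, -0.3]
width: 0.0385
gripper_force: 0.0
```

{"fn": "apply_moves", "kwargs": {"xyz": [[0, 0, -0.03], [0, 0, -0.08], [0, 0, -0.15], [0, 0, -0.15], [0, 0, -0.1], [0, 0, 0]], "rot": [[0, 0, 0], [0, 0, 0], [0, 0, 0], [0, 0, 0], [0, 0, 0], [0, 0, 0]], "hand": [-0.1, -0.1, -0.1, -0.1, -0.1, -0.1]}}

```text
clock: 13.0
position: [0.5619, 0.2033, 0.2311]
ee_rot: [0.001, 0.796, 0.605, 0.004]
contact_force: [-0.5, -0.5, 0.4]
width: 0.0385
gripper_force: 0.0
```

```bash
cat >> h.py <<'E'
def push(phi,gap,z=.086,r=.036):
    "tool pose with tool +x face `gap` m behind the tab's push face (finger half width 11 mm)"
    u=np.array([-np.cos(phi),-np.sin(phi),0]); m=np.array([-np.sin(phi),np.cos(phi),0])
    p=np.array([.089,0,z])+r*u-m*(.006+.011+gap)
    return S+Rs.apply(p), Rt(yaw+np.degrees(phi))
E
python3 - <<'E'
from h import *
i=grab("wrist"); pickle.dump(i,open("w8.pkl","wb"))
g=cv2.GaussianBlur(i["pixels"].astype(np.float32).mean(2),(3,3),0)
def edge(A,B,n,name,span=8):
    """A,B ends of edge, n outward (stand mm): offset (mm) of strongest gradient from prediction"""
    res=[]
    for t in np.linspace(.15,.85,15):
        P=(np.array(A)*(1-t)+np.array(B)*t); d=np.arange(-span,span+.01,.25)
        q=proj(i,S+Rs.apply((P+np.outer(d,n))/1000)).astype(np.float32)
        v=cv2.remap(g,q[:,:1],q[:,1:],cv2.INTER_LINEAR).ravel(); k=np.abs(v[4:]-v[:-4]); j=k.argmax(); res.append((d[j+2],round(float(k[j]))))
    print(name,res)
Y=y0*1000
edge([-50,Y+65,68],[75,Y+65,68],[0,1,0],"lid+y")
edge([75,Y+65,68],[75,Y+10,68],[1,0,0],"lid+x")
edge([-7,Y+45,104],[7,Y+45,104],[0,1,0],"strip end")
edge([-63,Y+60,76],[-63,Y+0,76],[1,0,0],"lip")
p,r=push(1.91,.010); 
plan([(p+[0,0,.10],r),(p,r)],amax=8.5)
E
```

```text
lid+y [(np.float64(1.0), 14), (np.float64(1.0), 14), (np.float64(0.75), 15), (np.float64(0.75), 14), (np.float64(0.75), 14), (np.float64(0.75), 13), (np.float64(0.75), 13), (np.float64(0.75), 13), (np.float64(0.75), 13), (np.float64(0.75), 13), (np.float64(0.75), 14), (np.float64(0.75), 13), (np.float64(0.75), 13), (np.float64(0.75), 13), (np.float64(0.75), 14)]
lid+x [(np.float64(-1.25), 13), (np.float64(-1.0), 12), (np.float64(-1.5), 11), (np.float64(-1.5), 12), (np.float64(-1.25), 12), (np.float64(-1.25), 14), (np.float64(-1.0), 16), (np.float64(-0.75), 17), (np.float64(-1.5), 16), (np.float64(-1.25), 14), (np.float64(-1.25), 14), (np.float64(-1.0), 16), (np.float64(-1.0), 17), (np.float64(-1.5), 19), (np.float64(-1.5), 21)]
strip end [(np.float64(4.25), 17), (np.float64(4.25), 17), (np.float64(4.25), 17), (np.float64(4.25), 17), (np.float64(4.25), 17), (np.float64(4.25), 17), (np.float64(4.25), 17), (np.float64(4.25), 17), (np.float64(4.25), 17), (np.float64(4.25), 17), (np.float64(4.25), 17), (np.float64(4.25), 16), (np.float64(4.25), 15), (np.float64(4.0), 12), (np.float64(4.0)
[... 366 characters left out ...]
4(-0.5), 21)]
13 rows xyz [[-0.009, 0.033, 0.011], [-0.013, 0.03, 0.011], [-0.018, 0.029, 0.011], [-0.022, 0.026, 0.011], [-0.025, 0.022, 0.011], [-0.029, 0.018, 0.012], [-0.03, 0.014, 0.011], [-0.033, 0.009, 0.011], [-0.033, 0.005, 0.011], [-0.034, -0.001, 0.011], [-0.033, -0.005, 0.011], [-0.032, -0.011, 0.011], [-0.031, -0.014, 0.011]] 
 rot [[0.0, 0.0, -0.14], [0.0, 0.0, -0.14], [0.0, 0.0, -0.14], [0.0, 0.0, -0.14], [0.0, 0.0, -0.14], [0.0, 0.0, -0.14], [0.0, 0.0, -0.14], [0.0, 0.0, -0.14], [0.0, 0.0, -0.14], [0.0, 0.0, -0.14], [0.0, 0.0, -0.14], [0.0, 0.0, -0.14], [0.0, 0.0, -0.14]]
2 rows xyz [[0.001, 0.0, 0.167], [0.0, -0.001, 0.166]] 
 rot [[0.0, 0.002, -0.002], [0.0, 0.002, -0.002]]
```

{"fn": "apply_moves", "kwargs": {"xyz": [[-0.009, 0.033, 0.011], [-0.013, 0.03, 0.011], [-0.018, 0.029, 0.011], [-0.022, 0.026, 0.011], [-0.025, 0.022, 0.011], [-0.029, 0.018, 0.012], [-0.03, 0.014, 0.011], [-0.033, 0.009, 0.011]], "rot": [[0, 0, -0.14], [0, 0, -0.14], [0, 0, -0.14], [0, 0, -0.14], [0, 0, -0.14], [0, 0, -0.14], [0, 0, -0.14], [0, 0, -0.14]], "hand": [-1, -1, -1, -1, -1, -1, -1, -1]}}

```text
clock: 14.05
position: [0.6288, 0.1611, 0.1986]
ee_rot: [-0.002, 0.326, 0.945, -0.001]
contact_force: [0.6, 0.2, -0.1]
width: 0.0
gripper_force: 0.0
```

{"fn": "apply_moves", "kwargs": {"xyz": [[-0.033, 0.005, 0.011], [-0.034, -0.001, 0.011], [-0.033, -0.005, 0.011], [-0.032, -0.011, 0.011], [-0.031, -0.014, 0.011], [0, 0, 0], [0, 0, 0]], "rot": [[0, 0, -0.14], [0, 0, -0.14], [0, 0, -0.14], [0, 0, -0.14], [0, 0, -0.14], [0, 0, 0], [0, 0, 0]], "hand": [-1, -1, -1, -1, -1, -1, -1]}}

```text
clock: 14.92
position: [0.6724, 0.1359, 0.1833]
ee_rot: [-0.001, -0.031, 1.0, 0.0]
contact_force: [0.1, 0.4, -0.3]
width: 0.0001
gripper_force: 0.0
```

Run:
```python
from h import *
s=state(); p,r=push(1.91,.010); print(s["position"],p,s["width"],s["qpos"].round(2),np.degrees((q2R(s["ee_rot"]).inv()*r).as_rotvec()).round(2))
plan([(p,r)],amax=8.5)
```

```text
[0.67238069 0.13585167 0.18328525] [0.67366878 0.13575257 0.086     ] 8.570400518684654e-05 [ 0.1   0.47  1.32  0.    1.35 -1.53] [ 0.04 -0.11 -0.31]
2 rows xyz [[-0.002, 0.0, 0.162], [-0.003, -0.001, 0.162]] 
 rot [[0.0, -0.001, -0.003], [0.0, -0.001, -0.003]]
```

{"fn": "apply_moves", "kwargs": {"xyz": [[-0.004, 0, 0.15], [-0.001, 0, 0.1], [0, 0, 0.04], [0, 0, 0.034], [0, 0, 0]], "rot": [[0, 0, -0.003], [0, 0, -0.003], [0, 0, 0], [0, 0, 0], [0, 0, 0]], "hand": [-1, -1, -1, -1, -1]}}

```text
clock: 15.55
position: [0.6748, 0.136, 0.0873]
ee_rot: [0.0, -0.035, 0.999, 0.0]
contact_force: [-0.1, 0.2, 0.2]
width: -0.0001
gripper_force: 0.0
```

Run:
```python
from h import *
s=state(); print(s["position"],s["contact_force"])
w=[push(1.91,.002)]+[push(f,0.0) for f in np.linspace(1.85,0.9,8)]
plan(w,amax=10)
```

```text
[0.67482437 0.13597499 0.08731467] [-0.12470318  0.1760591   0.19940325]
1 rows xyz [[0.031, 0.0, 0.004]] 
 rot [[0.0, 0.001, 0.003]]
1 rows xyz [[0.014, -0.004, 0.0]] 
 rot [[0.0, 0.0, 0.057]]
1 rows xyz [[0.016, -0.006, 0.0]] 
 rot [[0.0, 0.0, 0.129]]
1 rows xyz [[0.017, -0.007, 0.0]] 
 rot [[0.0, -0.001, 0.13]]
1 rows xyz [[0.017, -0.006, 0.0]] 
 rot [[0.0, 0.0, 0.13]]
1 rows xyz [[0.017, -0.007, 0.0]] 
 rot [[0.0, 0.0, 0.129]]
1 rows xyz [[0.016, -0.006, 0.0]] 
 rot [[0.001, 0.0, 0.13]]
1 rows xyz [[0.017, -0.007, 0.0]] 
 rot [[0.0, 0.0, 0.129]]
1 rows xyz [[0.017, -0.007, 0.0]] 
 rot [[0.0, 0.0, 0.13]]
```

{"fn": "apply_moves", "kwargs": {"xyz": [[0.031, 0, 0.004], [0.014, -0.004, 0], [0.016, -0.006, 0], [0.017, -0.007, 0], [0.017, -0.006, 0]], "rot": [[0, 0, 0.003], [0, 0, 0.057], [0, 0, 0.129], [0, 0, 0.13], [0, 0, 0.13]], "hand": [-1, -1, -1, -1, -1]}}

```text
clock: 16.18
position: [0.6464, 0.1298, 0.0871]
ee_rot: [0.002, 0.201, 0.98, 0.001]
contact_force: [1.4, 0.1, -1.2]
width: 0.0002
gripper_force: 0.7
```

{"fn": "apply_moves", "kwargs": {"xyz": [[0.017, -0.007, 0], [0.016, -0.006, 0], [0.017, -0.007, 0], [0.017, -0.007, 0], [0, 0, 0]], "rot": [[0, 0, 0.129], [0.001, 0, 0.13], [0, 0, 0.129], [0, 0, 0.13], [0, 0, 0]], "hand": [-1, -1, -1, -1, -1]}}

```text
clock: 16.8
position: [0.6248, 0.1349, 0.087]
ee_rot: [0.001, 0.453, 0.891, 0.0]
contact_force: [0.5, 0.3, 0.1]
width: -0.0002
gripper_force: 0.0
```

Run:
```python
from h import *
s=state(); p,r=push(.9,0); print(Rs.inv().apply(s["position"]-p),Rs.inv().apply(s["contact_force"]),s["moment"],np.degrees((q2R(s["ee_rot"]).inv()*r).as_rotvec()).round(2))
plan([push(f,0.0) for f in np.linspace(.8,0,6)],amax=10)
```

```text
[-0.0003519  -0.00015923  0.00104557] [0.40230511 0.3854351  0.10626745] [ 0.04096697 -0.00605803 -0.01199037] [0.05 0.05 0.11]
1 rows xyz [[0.012, -0.004, 0.003]] 
 rot [[0.001, 0.001, 0.097]]
1 rows xyz [[0.02, -0.007, 0.0]] 
 rot [[0.0, 0.0, 0.153]]
1 rows xyz [[0.019, -0.008, 0.0]] 
 rot [[0.0, 0.0, 0.153]]
1 rows xyz [[0.02, -0.007, 0.0]] 
 rot [[0.0, 0.0, 0.153]]
1 rows xyz [[0.02, -0.008, 0.0]] 
 rot [[0.0, 0.0, 0.152]]
1 rows xyz [[0.02, -0.007, 0.0]] 
 rot [[0.0, 0.0, 0.153]]
```

Small drag forces, as expected for pushing the catch. I continue towards the stop.

{"fn": "apply_moves", "kwargs": {"xyz": [[0.012, -0.004, 0], [0.02, -0.007, 0], [0.019, -0.008, 0], [0.02, -0.007, 0], [0.02, -0.008, 0], [0.02, -0.007, 0], [0, 0, 0]], "rot": [[0, 0, 0.097], [0, 0, 0.153], [0, 0, 0.153], [0, 0, 0.153], [0, 0, 0.152], [0, 0, 0.153], [0, 0, 0]], "hand": [-1, -1, -1, -1, -1, -1, -1]}}

```text
clock: 17.68
position: [0.6053, 0.1629, 0.0866]
ee_rot: [0.001, 0.796, 0.606, -0.0]
contact_force: [-0.6, -1.7, 0.9]
width: 0.0003
gripper_force: 0.8
```

```bash
cat > c2.py <<'E'
from h import *
s=state(); p,r=push(0,0); print(Rs.inv().apply(s["position"]-p).round(4),Rs.inv().apply(s["contact_force"]).round(2),s["moment"].round(3),np.degrees((q2R(s["ee_rot"]).inv()*r).as_rotvec()).round(2))
i=grab("wrist"); pickle.dump(i,open("w9.pkl","wb"))
E
python3 c2.py
```

```text
[ 0.0003 -0.0002  0.0006] [-0.12 -1.75  0.92] [-0.228  0.074  0.022] [0.04 0.05 0.16]
```

{"fn": "apply_moves", "kwargs": {"xyz": [[0.005, 0, 0], [0.005, 0, 0], [0, 0, 0]], "rot": [[0, 0, 0], [0, 0, 0], [0, 0, 0]], "hand": [-1, -1, -1]}}

```text
clock: 18.1
position: [0.6053, 0.163, 0.0864]
ee_rot: [0.002, 0.796, 0.605, -0.003]
contact_force: [-2.1, -8.8, 6.2]
width: -0.0
gripper_force: 4.6
```

```bash
python3 c2.py
```

```text
[ 0.0003 -0.0001  0.0004] [ 0.34 -9.06  6.23] [-1.349  0.415  0.028] [-0.04  0.34  0.1 ]
```

{"fn": "apply_moves", "kwargs": {"xyz": [[0.005, 0, 0], [0, 0, 0], [-0.02, 0, 0], [-0.06, 0, 0], [0, 0, 0]], "rot": [[0, 0, 0], [0, 0, 0], [0, 0, 0], [0, 0, 0], [0, 0, 0]], "hand": [-1, -1, -1, -1, -1]}}

```text
clock: 18.77
position: [0.5996, 0.1433, 0.0857]
ee_rot: [-0.0, 0.797, 0.604, -0.0]
contact_force: [0.1, 0.7, -0.1]
width: -0.0
gripper_force: 0.0
```

{"fn": "apply_moves", "kwargs": {"xyz": [[0, 0, -0.15], [0, 0, -0.18], [0, 0, -0.18], [0.05, 0, -0.18], [0.15, 0, 0], [0.1, 0, 0], [0, 0, 0]], "rot": [[0, 0, 0], [0, 0, 0], [0, 0, 0], [0, 0, 0], [0, 0, 0], [0, 0, 0], [0, 0, 0]], "hand": [-1, -1, -1, -1, -1, -1, -1]}}

```text
clock: 19.65
position: [0.6246, 0.2334, 0.2922]
ee_rot: [-0.001, 0.796, 0.605, 0.0]
contact_force: [-0.5, -0.1, -0.2]
width: 0.0001
gripper_force: 0.0
```

Run:
```python
from h import *
i=grab("wrist"); pickle.dump(i,open("w10.pkl","wb")); print(state()["position"])
g=cv2.GaussianBlur(i["pixels"].astype(np.float32).mean(2),(3,3),0)
def edge(A,B,n,name,span=8):
    r=[]
    for t in np.linspace(.1,.9,9):
        P=(np.array(A)*(1-t)+np.array(B)*t); d=np.arange(-span,span+.01,.25)
        q=proj(i,S+Rs.apply((P+np.outer(d,n))/1000)).astype(np.float32)
        v=cv2.remap(g,q[:,:1],q[:,1:],cv2.INTER_LINEAR).ravel(); k=np.abs(v[4:]-v[:-4]); j=k.argmax(); r.append((float(d[j+2]),round(float(k[j]))))
    print(name,q[0].round(),r)
Y=y0*1000
edge([39,6,104],[69,6,104],[0,1,0],"tab +y")
edge([39,-6,104],[69,-6,104],[0,-1,0],"tab -y")
edge([39,-4,104],[39,4,104],[-1,0,0],"tab end")
edge([-50,Y+65,68],[75,Y+65,68],[0,1,0],"lid+y")
edge([75,Y+62,68],[75,Y+15,68],[1,0,0],"lid+x")
edge([75,Y-62,68],[75,Y-30,68],[1,0,0],"lid+x")
edge([-50,Y-65,68],[70,Y-65,68],[0,-1,0],"lid-y")
```

```text
[0.62432977 0.23190372 0.29222555]
tab +y [332. 217.] [(-0.75, 8), (-0.75, 8), (-0.5, 8), (-0.75, 8), (-0.75, 8), (-0.75, 8), (-0.75, 8), (-0.75, 8), (-0.75, 7)]
tab -y [332. 214.] [(0.5, 5), (0.25, 5), (0.25, 5), (0.25, 5), (0.25, 5), (0.25, 5), (0.25, 5), (0.0, 5), (0.0, 5)]
tab end [316. 213.] [(2.0, 4), (1.75, 4), (2.0, 4), (2.0, 4), (2.0, 4), (2.0, 3), (2.0, 3), (2.0, 3), (2.0, 3)]
lid+y [329. 156.] [(1.25, 9), (1.0, 9), (1.25, 9), (1.25, 9), (1.25, 9), (1.0, 9), (1.25, 10), (1.25, 9), (1.25, 10)]
lid+x [332. 185.] [(-1.0, 9), (-1.25, 10), (-1.25, 9), (-1.0, 13), (-1.0, 13), (-0.75, 13), (-0.75, 13), (-0.75, 19), (-0.75, 19)]
lid+x [331. 223.] [(-0.5, 12), (-0.5, 14), (-0.5, 15), (-1.0, 15), (-0.75, 14), (-0.75, 13), (-1.0, 12), (-1.0, 12), (-1.0, 13)]
lid-y [324. 239.] [(-4.25, 3), (-1.75, 3), (-2.0, 9), (-2.25, 10), (-0.5, 2), (3.75, 24), (2.5, 9), (-7.5, 1), (6.25, 1)]
```

```bash
python3 -c "
from rig import job; print(job.sign_off())"
```

```text
the job is handed in; nothing more can be done
None
```

The lid is hooked under the keeper and lies flush on the tray, the catch is turned to its stop over it, and the arm is clear; I handed the job in at about 20 s, and the sign-off returned no verdict.

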